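Set the damping dial of a shock absorber by clicks

TASK

The shock absorber in the vise needs its damping set. With a fingertip against the side of the dial's lever, turn the dial clockwise until it is fully closed, leave it there for a moment, then back it off anticlockwise exactly four clicks without running on to the fifth. Push the lever gently and never pinch it, then come away clear, and leave the tools, bottle and jar round the vise where they are.

Things in the scene. Friction and masses are not known exactly. Their poses are not given: they have to be found in the camera images.
- dial (a joint): Angle in rad of the click dial on the shock absorber: 0 = fully closed, growing as it is backed off anticlockwise seen from above. One click is 0.314 (18 degrees): it rests at 0, 0.314, 0.628, 0.942, 1.257 ... 2.51, and past the hump half-way between two rests it drops into the next by itself. A stop lies 0.12 beyond 0. It starts one to four clicks from closed.
- dial_axis (a point): Point on the dial's vertical axis, level with the top of its disc, 92 mm above the bench; does not turn with the dial. z up; y points along the shock from its can to its short mounting-eye end, where the lever points when closed. Disc: plain aluminium, knurled rim, 44 mm diameter, 10 mm thick; a 21 mm diameter hub rises 15 mm above it at the centre.
- lever (a point): Point in the dial's lever, 30 mm out from the axis, half-way up; x points outward along the lever and turns with it. The lever is a straight radial fin on the disc, 9 mm thick, from the hub to 40 mm from the axis, 15 mm high (92 to 107 mm above the bench), free air on both sides. Over a hump it takes about 4 N here. A fingertip 3 to 8 mm above the disc pushes it.
- vise: Fixed low blue machine vise, 66 mm high; origin on the bench under the dial's axis, axes as dial_axis. It reaches 150 mm to -x and 75 mm to +x, 70 mm either side. The dark shock absorber lies level in it along y, can (48 mm thick) on the -y side, from y = -205 to +65 mm, 78 mm high at most, a wooden block under its can.
- oil_bottle: Bystander: black bottle, 53 mm in diameter, 150 mm high, standing 150 to 200 mm behind the dial (+x). Origin at the centre of its underside.
- pill_jar: Bystander: small white jar, 29 mm in diameter, 60 mm high, standing 130 to 160 mm from the dial. Origin at the centre of its underside.
- hex_key: Bystander: hex key with orange T grip, 170x74x17 mm, lying flat behind the shock absorber's can. Origin at the centre of its underside.
- driver_red: Bystander: red screwdriver, 208 mm long, lying to the left of the vise. Origin at the centre of its underside.
- multimeter: Bystander: yellow and black multimeter, 140x75x40 mm, lying at the left of the bench. Origin at the centre of its underside.

How it is judged:
On the way:
1. the dial is fully closed (within 0.09 rad of its closed rest) for 0.2 s (value of joint dial below 0.09 rad), for 0.2 s.
At the end, for the whole second after the job is handed in: the dial rests in its fourth click from closed: 1.257 rad, within 0.07 rad (value of joint dial between 1.187 and 1.327 rad and velocity of joint dial between -0.05 and 0.05 rad/s); the robot touches nothing.
It fails at once if the dial runs past the fourth click to the fifth (beyond 1.45 rad) (value of joint dial above 1.45 rad).
It fails at once if the lever is pinched or forced (fingers press on the dial with more than 30 N in all) (contact force between the fingers and dial above 30 N).
It fails at once if the dial is turned with another part of the robot than the fingers (contact force between the arm and dial above 2 N).
It fails at once if a tool, bottle or jar is moved more than 15 mm, or lifted (distance of any of oil_bottle, pill_jar, hex_key, driver_red, multimeter from where it was at the start of the episode above 0.015 m).
It also fails if it takes over 51 s, if anything falls off the work surface, if the arm or the gripper's body presses on something with over 40 N, if the wrist force passes 120 N, or if a joint passes its speed limit or range.

ROBOT

A 6-joint arm with a two-finger parallel gripper is mounted at the origin on a cart in front of the work surface, level with it; the furniture and walls round the work are solid. World frame = base frame: x ahead of the robot, y to its left, z up, the work surface at z = 0. Lengths are in m, angles in rad, forces in N, time in s.
With the tool pointing down it reaches from about 0.325 to 0.775 m from the base axis. Payload 9.3 kg.
Tool frame: the origin (TCP) lies between the finger pads; the fingertips stand 19 mm ahead of it and the grasp point (between the pads) is the TCP; z points along the fingers, y is the line along which they close (so a half turn about z gives the same grasp; the last joint's range is limited). The gripper opens to 85 mm and grips with 20 to 120 N. Pads are 22 mm wide; open, the fingers measure 114 mm over their backs; the gripper's body (76 mm by 85 mm) begins 54 mm behind the grasp point. The pads swing forward as they close: fully open they stand 13 mm farther back than shut.
Start: joints at [-1.286, 0.259, 0.021, 1.334, 0, 1.418], TCP at [0.233, -0.498, 0.227] pointing down, gripper open.
Joint ranges: [-3.04, 3.04], [-0.91, 1.82], [-1.04, 1.36], [-1.92, 1.95], [-1.52, 1.45], [-3.14, 3.14]. Speed limits (rad/s): [2.22, 2.22, 2.79, 3.14, 3.14, 3.14].

INTERFACE

Orientations are given as a 3x3 rotation matrix whose columns are the frame's x, y, z axes.
In Python, from rig import env, cams gives the robot as it stands. The module is installed in compiled form; this text tells all that it offers.
- The arm moves only by the tool servo_tool, never from a script. Its argument "rows" is a list of rows, each a list of 4 numbers: the shift along the tool's x, y, z normalised to -1 to 1, where 1 is 40 mm, then the turn about the tool's z normalised to -1 to 1, where 1 is 0.08 rad. In form: [[x, y, z, twist], ...]. A call has 1 to 20 rows; each row shifts and turns the commanded pose from where the row before left it, along the tool's axes as they then stand; what a row does not reach is not made up. A row lasts 1/10 s, in which the tool goes at most 50 mm and 8.59 degrees, less where a joint would pass 70% of its speed; a pose out of reach is approached as far as the arm can. A call with a number of a shift or a turn outside -1 to 1 is refused whole. A call with a gripper value outside its range is refused whole. "hand" is the closure, from 0 (fully open) to 1 (shut), set as the call begins (left out, the last holds). The fingers move at their own pace and stop on an object; "grip_force" is the grip in N (left out, the last holds). Time passes only in rows, so rows that do not move let the fingers close. It gives the time, the measured TCP pose, the force, the opening and the grip force at its end, in the units of the state.
- env.state(): the state, without advancing time (a new reading comes with each control period).
- cams.snapshot(name): name is "scene" or "top" or "wrist"; returns the picture (480x640x3 uint8, red, green, blue); there is no depth.
- cams.camera_params(name): a dict with "K" (3x3 intrinsics, pixels), "rvec" (rotation vector, rad) and "tvec" (3), from world to camera coordinates, as OpenCV has them; the wrist camera has in their place "T_tool_cam" (4x4, takes a point from camera to tool coordinates, whose origin is the TCP and whose axes are the flange's). Camera axes: x right, y down, z forward; pixel columns grow to the right and rows downward; lengths in m; the calibration is good to about 2 mm. A picture is of the moment at which its call begins: read the wrist's pose just before it. camera_params takes no time and is no camera call.
- env.hand_in(): hands the job in; it is judged then, once.
The state is a dict: "clock": time; "joint_pos": joint angles; "dq": joint speeds; "tau": joint torques, N m; "tcp_pos": TCP position; "ee_rot": TCP orientation; "force": force on the tool from outside, world axes, zero at the start; "torque": the same for the moment, N m; "width": opening from 0.0 (shut) to 1.0 (fully open); "grasp_force": force on a finger pad.
Only numpy, scipy, OpenCV 4.12 (cv2) and the standard library are available. Lean on these libraries where they do the work, as an engineer would, in place of code of your own. Each camera call takes 0.05 s, during which the arm holds its last target. There are 200 camera calls.

## Working session

There is one attempt and no reset: what is moved stays moved. The work goes in short steps, Python scripts to look and compute and a tool call to move; the robot and the scene stay as the last step left them, time stands still between calls to the robot, and variables do not carry over. Pictures are saved under pics/ and viewed, at most 10 in all, crops included, and the job is handed in when it is done.

Besides the shell and the picture viewer there is one more tool, called after "Emit:" as name(argument=value, ...) on one line, values as JSON. servo_tool: Moves the arm, as the interface text tells. Its arguments: {"type":"object","properties":{"rows":{"type":"array"},"hand":{"type":"number"},"grip_force":{"type":"number"}},"required":["rows"]}

```bash
mkdir -p pics
python3 - <<'E'
from rig import env,cams
import cv2,numpy as np
s=env.state();print({k:np.round(v,3).tolist() for k,v in s.items()})
for n in("scene","top"):
    im=cams.snapshot(n);cv2.imwrite(f"pics/{n}0.png",im[:,:,::-1])
    p=cams.camera_params(n);print(n,{k:np.round(v,4).tolist() for k,v in p.items()})
p=cams.camera_params("wrist");print({k:np.round(v,4).tolist() for k,v in p.items()})
E
```

```text
{'clock': 0.0, 'joint_pos': [-1.286, 0.259, 0.021, 1.334, -0.0, 1.418], 'dq': [0.0, 0.0, 0.001, -0.0, 0.002, -0.0], 'tau': [-0.001, -55.564, 34.453, 0.014, -0.0, -0.0], 'tcp_pos': [0.233, -0.498, 0.226], 'ee_rot': [[0.906, 0.424, -0.0], [0.424, -0.906, 0.001], [0.0, -0.001, -1.0]], 'force': [-0.545, 0.26, -0.084], 'torque': [-0.026, 0.018, 0.045], 'grasp_force': 0.0, 'width': 1.001}
scene {'K': [[467.4123, 0.0, 322.5385], [0.0, 467.4123, 236.565], [0.0, 0.0, 1.0]], 'rvec': [1.1029, -2.2172, 1.1064], 'tvec': [0.4531, 0.2977, 0.6486]}
top {'K': [[584.174, 0.0, 317.5976], [0.0, 584.174, 241.3746], [0.0, 0.0, 1.0]], 'rvec': [2.1186, -2.1081, 0.2085], 'tvec': [0.1166, 0.6065, 1.3277]}
{'K': [[375.5457, 0.0, 326.3631], [0.0, 375.5457, 235.3885], [0.0, 0.0, 1.0]], 'T_tool_cam': [[-0.0001, -0.9619, -0.2732, 0.0694], [1.0, 0.0001, -0.0006, 0.0001], [0.0006, -0.2732, 0.9619, -0.1467], [0.0, 0.0, 0.0, 1.0]]}
```

View pics/top0.png

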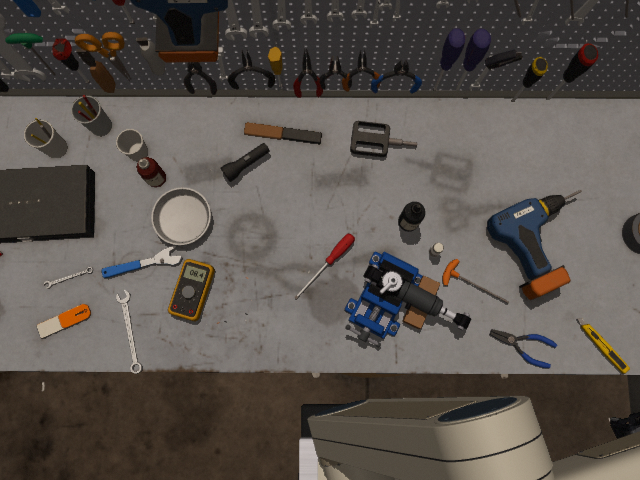

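View pics/scene0.png

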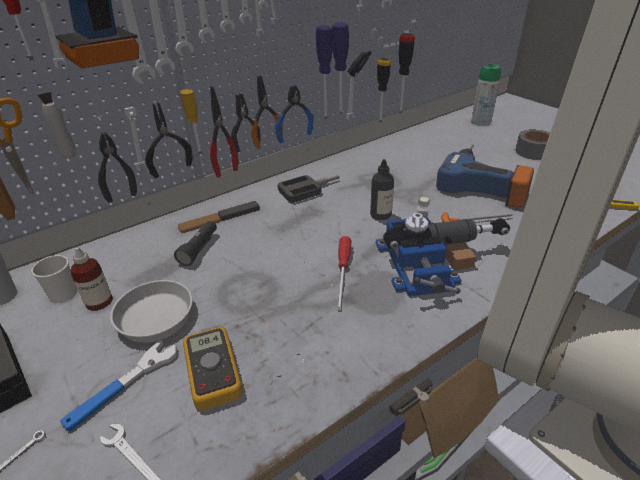

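The top view shows the vise and shock at about (390,290), with the dial near (391,283) and its lever pointing lower-left. The oil bottle is at (411,217), the jar at (437,248) and the hex key at (475,282). Next I'll zoom in and measure.

```bash
cat > h.py <<'E'
from rig import env,cams
import cv2,numpy as np
def cam(n):
    p=cams.camera_params(n);K=np.array(p["K"])
    if n=="wrist":
        s=env.state();T=np.eye(4);T[:3,:3]=s["ee_rot"];T[:3,3]=s["tcp_pos"];T=T@np.array(p["T_tool_cam"])
        return K,T[:3,:3],T[:3,3]
    R=cv2.Rodrigues(np.array(p["rvec"]))[0];return K,R.T,-R.T@np.array(p["tvec"])
def ray(c,uv,z):
    K,R,o=c;d=R@np.linalg.inv(K)@np.array([*uv,1.]);return o+d*(z-o[2])/d[2]
def proj(c,P):
    K,R,o=c;q=K@(R.T@(np.array(P)-o));return q[:2]/q[2]
E
python3 - <<'E'
from h import *
im=cv2.imread("pics/top0.png");c=cam("top")
cv2.imwrite("pics/c1.png",cv2.resize(im[200:350,330:530],None,fx=4,fy=4,interpolation=cv2.INTER_CUBIC))
for n,uv,z in[("dial",(391,283),.1),("levertip",(382,292),.107),("shockend",(462,320),.06),("jar",(438,246),.06),("bottle",(416,210),.15),("key",(475,282),.01),("red",(340,250),.015)]:print(n,ray(c,uv,z).round(3))
E
```

```text
dial [ 0.502 -0.048  0.1  ]
levertip [ 0.481 -0.027  0.107]
shockend [ 0.422 -0.216  0.06 ]
jar [ 0.596 -0.166  0.06 ]
bottle [ 0.661 -0.101  0.15 ]
key [ 0.517 -0.263  0.01 ]
red [0.594 0.065 0.015]
```

View pics/c1.png

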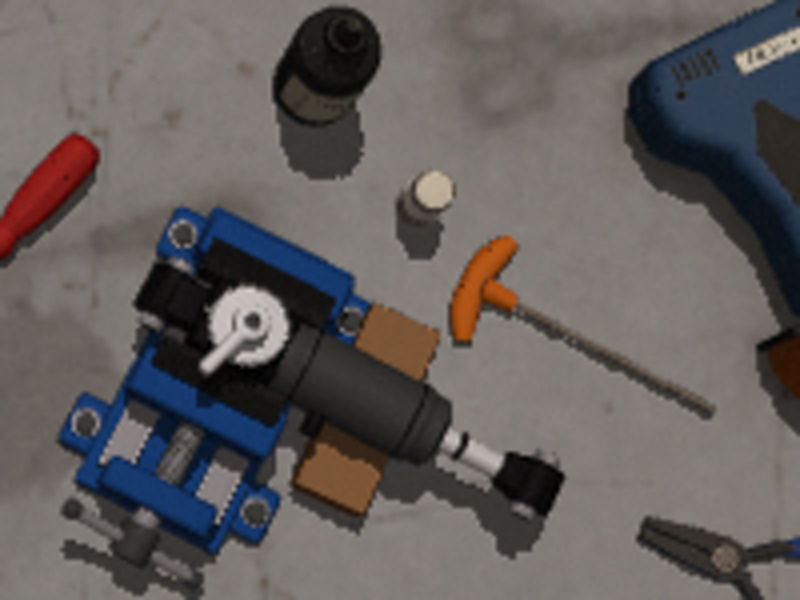

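The enlarged crop shows the disc centre at crop (248,326), the hub top at (253,320) and the lever tip at (207,367). The shock runs from its eye at (165,290) to its far end at (535,485). That puts the lever about 70° anticlockwise of closed, so it starts at roughly click 4.

Run:
```python
from h import *
c=cam("top");f=lambda u,v,z:ray(c,(330+u/4,200+v/4),z)
a=f(253,320,.107);b=f(248,326,.094);t=f(207,367,.107);e=f(172,292,.066);g=f(445,435,.066)
print(a,b,t,np.linalg.norm((t-a)[:2]))
A=lambda d:np.degrees(np.arctan2(d[1],d[0]))
print(A(t-a),A(e-g),A(f(253,320,.07)*0+e-f(370,385,.07)))
# vise edge direction (jaw back edge)
print(A(f(215,210,.066)-f(352,278,.066)),A(f(160,345,.066)-f(275,418,.066)))
s=env.state();R=np.array(s["ee_rot"])
tgt=np.array([*(a[:2]+.03*np.array([np.cos(2.3),np.sin(2.3)])),.226]);print(R.T@(tgt-s["tcp_pos"])/.04)
```

```text
[ 0.50810078 -0.05255928  0.107     ] [ 0.50640858 -0.05126093  0.094     ] [ 0.48125612 -0.02606194  0.107     ] 0.03771928937925138
135.37306087996774 62.166083706506036 64.38918779450077
63.22249112577687 57.447678404152946
[10.73110234 -7.8871665   0.01470291]
```

Emit:
servo_tool(rows=[[0.71,-0.55,0,0],[0.71,-0.55,0,0],[0.71,-0.55,0,0],[0.71,-0.55,0,0],[0.71,-0.55,0,0],[0.71,-0.55,0,0],[0.71,-0.55,0,0],[0.71,-0.55,0,0],[0.71,-0.55,0,0],[0.71,-0.55,0,0],[0.71,-0.55,0,0],[0.71,-0.55,0,0],[0.71,-0.55,0,0],[0.71,-0.55,0,0]], hand=1, grip_force=20)

```text
clock: 1.5
tcp_pos: [0.463, -0.0491, 0.2265]
ee_rot: [[0.906, 0.424, -0.0], [0.424, -0.906, 0.0], [-0.0, -0.0, -1.0]]
force: [0.8, -1.1, 1.3]
width: 0.0
grasp_force: 0.0
```

Emit:
servo_tool(rows=[[0,0,0,-1],[0,0,0,-1],[0,0,0,-1],[0,0,0,-1],[0,0,0,-1],[0,0,0,-1],[0,0,0,-1],[0,0,0,-1],[0,0,0,-1],[0,0,0,-1],[0,0,0,-1],[0,0,0,-1],[0,0,0,-1],[0,0,0,-1],[0,0,0,-1],[0,0,0,-1],[0,0,0,-1],[0,0,0,-1]])

```text
clock: 3.3
tcp_pos: [0.4625, -0.0506, 0.2264]
ee_rot: [[-0.305, 0.952, -0.001], [0.952, 0.305, 0.0], [0.0, -0.001, -1.0]]
force: [-0.1, -0.1, -0.4]
width: 0.0
grasp_force: 0.0
```

Emit:
servo_tool(rows=[[0,0,0,-1],[0,0,0,-1],[0,0,0,-1],[0,0,0,-1],[0,0,0,-1],[0,0,0,-1],[0,0,0,0],[0,0,0,0]])

```text
clock: 4.1
tcp_pos: [0.4626, -0.0506, 0.2265]
ee_rot: [[-0.707, 0.708, -0.0], [0.708, 0.707, 0.0], [0.0, -0.0, -1.0]]
force: [0.1, -0.1, 0.2]
width: -0.0
grasp_force: 0.0
```

Run:
```python
from h import *
s=env.state();print(s["clock"],s["tcp_pos"],np.round(s["ee_rot"],3).tolist(),s["joint_pos"],s["width"])
im=cams.snapshot("wrist");cv2.imwrite("pics/w1.png",im[:,:,::-1])
```

```text
4.1 [ 0.46261719 -0.05059418  0.22652688] [[-0.707, 0.708, -0.0], [0.708, 0.707, 0.0], [0.0, -0.0, -1.0]] [-2.89546150e-01  1.14432232e-01 -1.62817719e-01  1.29388738e+00
 -9.74727320e-06  4.96547746e-01] -0.00029541206835451015
```

View pics/w1.png

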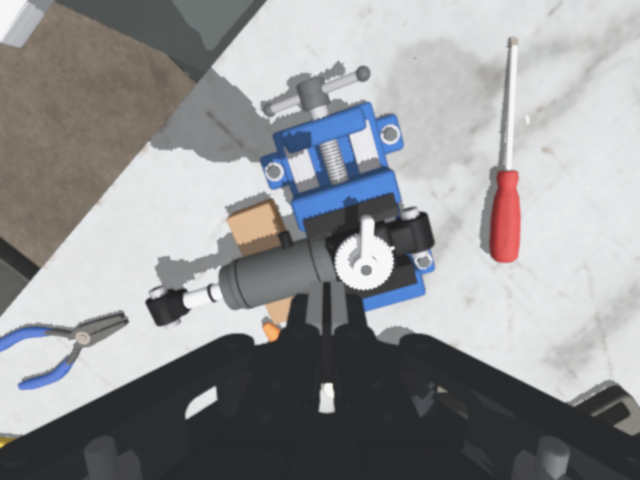

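The wrist view shows the hub at (366,270), the lever tip at (367,220) and the disc centre at about (364,262). The closed fingertips are at (310–343, 283), beside the dial on the anticlockwise side.

Run:
```python
from h import *
c=cam("wrist");im=cv2.imread("pics/w1.png")
a=ray(c,(366,270),.107);t=ray(c,(367.5,219),.107);b=ray(c,(364,262),.092)
print(a,b,t,np.linalg.norm((t-a)[:2]),np.degrees(np.arctan2(*(t-a)[1::-1])))
K,R,o=c;s=env.state();Rt=np.array(s["ee_rot"])
tip=np.array(s["tcp_pos"])+Rt@[0,0,.019]
for u in(310,326,343):print((Rt.T@(ray(c,(u,283),tip[2])-s["tcp_pos"])).round(4))
e=ray(c,(412,235),.066);g=ray(c,(235,283),.066);print(np.degrees(np.arctan2(*(e-g)[1::-1])))
for P in(a,t): print((Rt.T@(P-s["tcp_pos"])/.04).round(3))
```

```text
[ 0.50756111 -0.05302501  0.107     ] [ 0.50678185 -0.05238202  0.092     ] [ 0.47953788 -0.02503083  0.107     ] 0.0396102936850102 135.0297236828812
[-0.0014 -0.0077  0.019 ]
[-0.0014 -0.0001  0.019 ]
[-0.0014  0.008   0.019 ]
60.967491382801995
[-0.838  0.752  2.988]
[0.152 0.751 2.989]
```

Run:
```python
from h import *
im=cv2.imread("pics/w1.png")[200:350,260:460]
im=np.clip(im.astype(float)*1.6,0,255).astype(np.uint8)
cv2.imwrite("pics/c2.png",cv2.resize(im,None,fx=4,fy=4,interpolation=cv2.INTER_CUBIC))
c=cam("wrist");s=env.state();Rt=np.array(s["ee_rot"])
for p in([.011,.008,.019],[-.011,.008,.019],[.011,.008,0],[0,0,.019]):print(p,proj(c,s["tcp_pos"]+Rt@p))
```

```text
[0.011, 0.008, 0.019] [343.25408938 258.37433475]
[-0.011, 0.008, 0.019] [342.69906894 301.47043275]
[0.011, 0.008, 0] [345.21853663 273.4316854 ]
[0, 0, 0.019] [326.11892295 280.28537794]
```

View pics/c2.png

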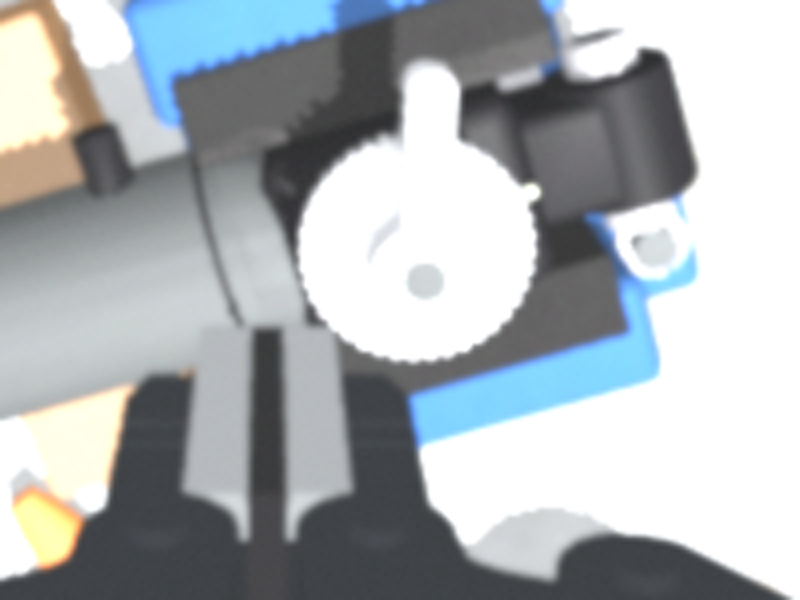

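Emit:
servo_tool(rows=[[-0.03,0,0.5,0],[-0.03,0,0.5,0],[-0.03,0,0.5,0],[0,0,0.5,0],[0,0,0.5,0],[0,0,0.2,0],[0,0,0,0]])

```text
clock: 4.85
tcp_pos: [0.4647, -0.053, 0.118]
ee_rot: [[-0.708, 0.707, -0.002], [0.707, 0.708, 0.001], [0.002, -0.001, -1.0]]
force: [1.1, 0.4, -0.4]
width: 0.001
grasp_force: 0.0
```

Run:
```python
from h import *
s=env.state();print(s["clock"],s["tcp_pos"]);Rt=np.array(s["ee_rot"])
im=cams.snapshot("scene")[:,:,::-1];c=cam("scene")
for p in([.011,.008,.019],[-.011,.008,.019],[.011,-.008,.019],[-.011,-.008,.019]):print(p,((proj(c,s["tcp_pos"]+Rt@p)-[360,180])*6).round())
for P in([.5072,-.0527,.107],[.479,-.0245,.107],[.479,-.0245,.092]):print(((proj(c,P)-[360,180])*6).round())
cv2.imwrite("pics/s2.png",cv2.resize(np.clip(im[180:280,360:490]*1.4,0,255).astype(np.uint8),None,fx=6,fy=6,interpolation=cv2.INTER_CUBIC))
```

```text
4.85 [ 0.46471412 -0.05302231  0.11797363]
[0.011, 0.008, 0.019] [415. 304.]
[-0.011, 0.008, 0.019] [412. 265.]
[0.011, -0.008, 0.019] [465. 307.]
[-0.011, -0.008, 0.019] [462. 269.]
[346. 210.]
[347. 277.]
[343. 315.]
```

View pics/s2.png

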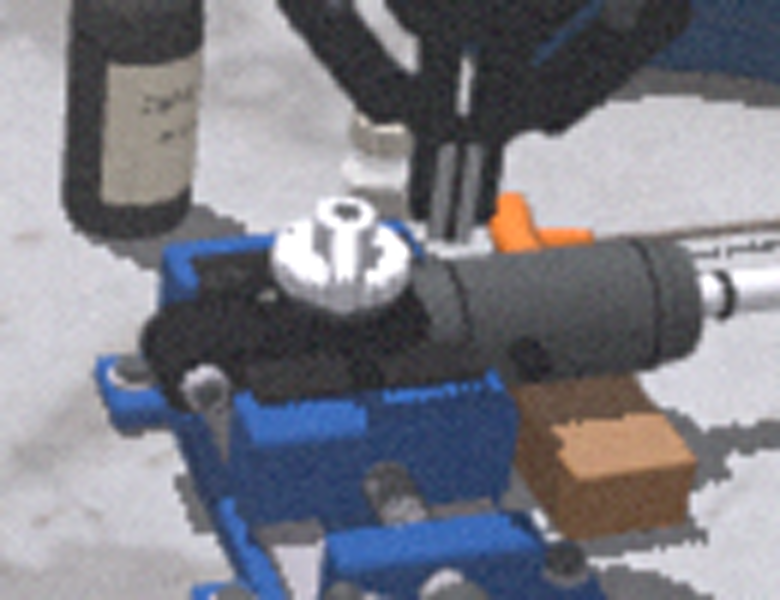

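In this scene crop the hub top sits where predicted, at about (346,210). The fingertip ends at about (457,242), whereas the nominal tip projects to about (437,286), so the true tip looks higher. I'll triangulate it from the two views in tool coordinates.

Run:
```python
from h import *
s=env.state();Rt=np.array(s["ee_rot"]);tc=np.array(s["tcp_pos"])
def tl(c,uv):
    K,R,o=c;d=R@np.linalg.inv(K)@np.array([*uv,1.]);d/=np.linalg.norm(d);return Rt.T@(o-tc),Rt.T@d
o1,d1=tl(cam("wrist"),(327,282));
for uv in((457,240),(457,245),(440,243),(475,243)):
    o2,d2=tl(cam("scene"),(360+uv[0]/6,180+uv[1]/6))
    t=np.linalg.lstsq(np.c_[d1,-d2],o2-o1,rcond=None)[0];print((o1+d1*t[0]).round(4),(o2+d2*t[1]).round(4))
print(cam("scene")[2], o2)
im=cams.snapshot("wrist")[:,:,::-1];cv2.imwrite("pics/w2.png",np.clip(im*1.2,0,255).astype(np.uint8))
```

```text
[ 0.0093  0.0004 -0.0052] [ 0.0099 -0.0029 -0.005 ]
[ 0.0083  0.0004 -0.0026] [ 0.0089 -0.0033 -0.0024]
[ 0.0079  0.0004 -0.0018] [ 0.0076  0.002  -0.0019]
[ 0.0096  0.0004 -0.0058] [ 0.0112 -0.0085 -0.0051]
[-0.01882255  0.55853831  0.63429199] [ 0.77495296  0.09086017 -0.51515557]
```

View pics/w2.png

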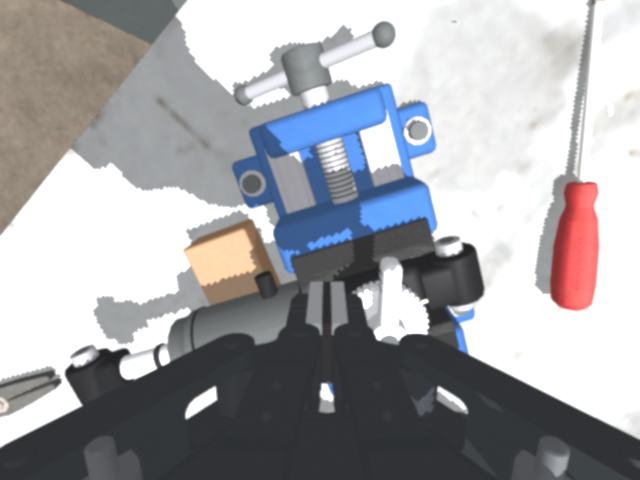

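The wrist view now shows the fingertips at (326,282), just beside the lever at (390,270). Triangulation puts the true tip 20 mm or so higher than nominal. I'll check that with a gentle sideways push at the nominal height; clockwise is the harmless direction.

Emit:
servo_tool(rows=[[0,0.1,0.03,0],[0,0.1,0.02,0],[0,0.1,0,0],[0,0.05,0,0],[0,0.05,0,0],[0,0.05,0,0],[0,0.05,0,0],[0,0,0,0]])

```text
clock: 5.75
tcp_pos: [0.4795, -0.0389, 0.1167]
ee_rot: [[-0.708, 0.706, 0.0], [0.706, 0.708, 0.0], [-0.0, 0.0, -1.0]]
force: [0.8, 0.9, 0.1]
width: -0.001
grasp_force: 0.0
```

Run:
```python
from h import *
s=env.state();print(s["clock"],s["tcp_pos"],s["force"],s["torque"])
im=cams.snapshot("scene")[:,:,::-1]
cv2.imwrite("pics/s3.png",cv2.resize(np.clip(im[180:280,360:490]*1.4,0,255).astype(np.uint8),None,fx=6,fy=6,interpolation=cv2.INTER_CUBIC))
```

```text
5.75 [ 0.47952549 -0.03886159  0.11666613] [0.81938461 0.8773881  0.14604035] [-0.02123608 -0.00758995 -0.02869436]
```

View pics/s3.png

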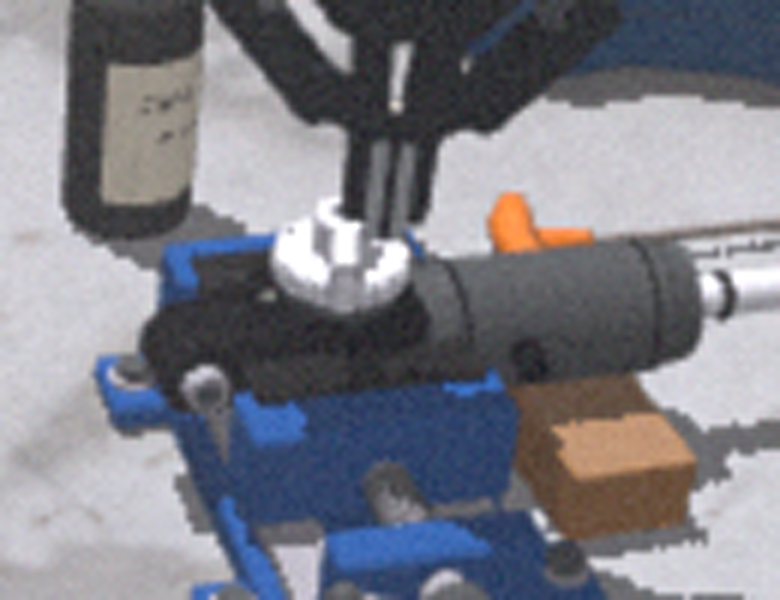

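In this crop the lever at (345,260–300) hasn't moved, and the fingers at (390,235) made no contact. So the tips really are about 25 mm higher than nominal. I'll back off 18 mm, descend to TCP z≈0.091 and push again.

Emit:
servo_tool(rows=[[0,-0.25,0,0],[0,-0.25,0,0],[0,0,0.16,0],[0,0,0.16,0],[0,0,0.16,0],[0,0,0.16,0],[0,0,0,0]])

```text
clock: 6.5
tcp_pos: [0.4647, -0.0529, 0.0899]
ee_rot: [[-0.708, 0.706, -0.002], [0.706, 0.708, 0.001], [0.002, -0.001, -1.0]]
force: [0.2, -0.1, -0.3]
width: -0.001
grasp_force: 0.0
```

Emit:
servo_tool(rows=[[0,0.1,0,0],[0,0.1,0,0],[0,0.05,0,0],[0,0.05,0,0],[0,0,0,0]])

```text
clock: 7.0
tcp_pos: [0.4739, -0.0444, 0.0912]
ee_rot: [[-0.709, 0.706, 0.0], [0.706, 0.709, -0.0], [-0.0, 0.0, -1.0]]
force: [-0.4, -0.1, 0.4]
width: -0.002
grasp_force: 0.0
```

Emit:
servo_tool(rows=[[0,0.04,0,0],[0,0.04,0,0],[0,0.04,0,0],[0,0,0,0]])

```text
clock: 7.4
tcp_pos: [0.4761, -0.0418, 0.0909]
ee_rot: [[-0.708, 0.706, -0.002], [0.706, 0.708, -0.002], [0.001, -0.003, -1.0]]
force: [-5.9, -4.9, 2.1]
width: 0.001
grasp_force: 3.9
```

Emit:
servo_tool(rows=[[0,0.04,0,0],[0,0.04,0,0],[0,0,0,0]])

```text
clock: 7.7
tcp_pos: [0.4794, -0.0388, 0.0911]
ee_rot: [[-0.708, 0.706, 0.0], [0.706, 0.708, 0.0], [0.0, 0.0, -1.0]]
force: [-0.1, -0.4, -0.3]
width: -0.004
grasp_force: 0.5
```

Contact came at about 8 N, then the lever went over a hump. Now I'll sweep clockwise on an arc about the axis, turning with the lever.

Emit:
servo_tool(rows=[[0.03,0.02,0,1],[0.03,0.02,0,1],[0.03,0.02,0,1],[0.03,0.06,0,1],[0.03,0.06,0,1],[0.03,0.06,0,1],[0.03,0.06,0,1],[0,0,0,0]])

```text
clock: 8.5
tcp_pos: [0.4857, -0.0262, 0.091]
ee_rot: [[-0.224, 0.975, -0.0], [0.975, 0.224, 0.0], [0.0, 0.0, -1.0]]
force: [-0.8, -0.7, 0.2]
width: -0.0
grasp_force: 0.6
```

```bash
cat >> h.py <<'E'
def rel():
    s=env.state();R=np.array(s["ee_rot"]);a=R.T@(np.array([.5072,-.0527,s["tcp_pos"][2]])-s["tcp_pos"])
    print("t",s["clock"],"toolx deg",np.degrees(np.arctan2(R[1,0],R[0,0])).round(2),"axis in tool mm",(a*1e3).round(1),"z",s["tcp_pos"][2].round(4),"F tool",(R.T@s["force"]).round(1))
E
python3 -c "
from h import *
rel()"
```

```text
t 8.5 toolx deg 102.95 axis in tool mm [-30.6  15.   -0. ] z 0.091 F tool [-0.5 -1.  -0.2]
```

Emit:
servo_tool(rows=[[0.03,0.06,0,1],[0.03,0.06,0,1],[0.03,0.06,0,1],[0.03,0.06,0,1],[0.03,0.06,0,1],[0.03,0.06,0,1],[0.03,0.06,0,1],[0,0,0,0]])

```text
clock: 9.3
tcp_pos: [0.5021, -0.018, 0.0909]
ee_rot: [[0.326, 0.945, -0.0], [0.945, -0.326, 0.001], [0.0, -0.001, -1.0]]
force: [0.6, 0.3, 0.1]
width: 0.0
grasp_force: 0.0
```

Emit:
servo_tool(rows=[[0.015,0.03,0,0.5],[0,0,0,0]])

```text
clock: 9.5
tcp_pos: [0.5041, -0.0181, 0.0912]
ee_rot: [[0.362, 0.932, 0.001], [0.932, -0.362, 0.0], [0.0, 0.001, -1.0]]
force: [-0.7, -0.2, -0.5]
width: -0.002
grasp_force: 0.0
```

```bash
python3 -c "
from h import *
rel()"
```

```text
t 9.5 toolx deg 68.76 axis in tool mm [-31.1  15.4  -0. ] z 0.0912 F tool [-0.4 -0.6  0.5]
```

Emit:
servo_tool(rows=[[0.015,0.03,0,0.5],[0.015,0.03,0,0.5],[0,0,0,0]])

```text
clock: 9.8
tcp_pos: [0.5063, -0.0179, 0.0911]
ee_rot: [[0.436, 0.9, -0.0], [0.9, -0.436, 0.0], [0.0, -0.0, -1.0]]
force: [-1.6, 0.4, -0.3]
width: -0.002
grasp_force: 0.6
```

Emit:
servo_tool(rows=[[0.01,0.02,0,0.35],[0,0,0,0],[0,0,0,0]])

```text
clock: 10.1
tcp_pos: [0.507, -0.0178, 0.091]
ee_rot: [[0.462, 0.887, -0.0], [0.887, -0.462, 0.0], [0.0, -0.0, -1.0]]
force: [-2.9, 1.3, 0.7]
width: -0.001
grasp_force: 1.3
```

Run:
```python
from h import *
rel()
s=env.state();im=cams.snapshot("wrist")[:,:,::-1];cv2.imwrite("pics/w3.png",cv2.resize(np.clip(im[180:380,220:480]*1.0,0,255).astype(np.uint8),None,fx=3,fy=3,interpolation=cv2.INTER_CUBIC))
```

```text
t 10.1 toolx deg 62.51 axis in tool mm [-30.9  16.3  -0. ] z 0.091 F tool [-0.2 -3.2 -0.7]
```

View pics/w3.png

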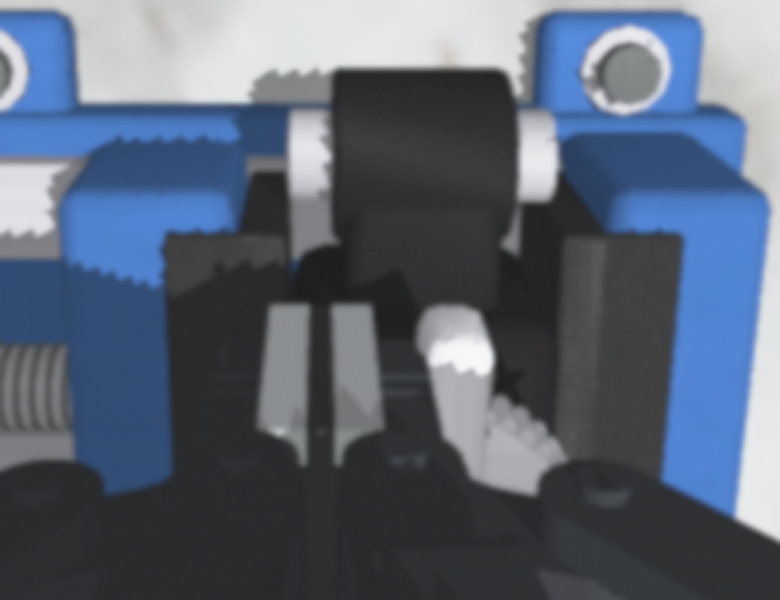

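The wrist crop shows the lever parallel to the shock and pointing at its eye, so the dial is closed. The finger side is pressing it at 3 N. I'll hold briefly, then back off, lift, cross over and lower on the other side.

Emit:
servo_tool(rows=[[0,0,0,0],[0,0,0,0],[0,0,0,0],[0,-0.1,0,0],[0,-0.1,0,0],[0,0,-0.4,0],[0,0,-0.4,0],[0,0,-0.4,0],[0,0.33,0,0],[0,0.33,0,0],[0,0.33,0,0],[0,0.33,0,0],[0,0,0,0]])

```text
clock: 11.45
tcp_pos: [0.5484, -0.0397, 0.138]
ee_rot: [[0.463, 0.886, -0.001], [0.886, -0.463, 0.0], [-0.0, -0.001, -1.0]]
force: [-0.9, 0.6, 0.2]
width: -0.001
grasp_force: 0.0
```

Run:
```python
from h import *
rel()
```

```text
t 11.45 toolx deg 62.39 axis in tool mm [-30.6 -30.5   0. ] z 0.138 F tool [ 0.1 -1.1 -0.2]
```

Emit:
servo_tool(rows=[[0,0,0.4,0],[0,0,0.4,0],[0,0,0.37,0],[0,0,0,0]])

```text
clock: 11.85
tcp_pos: [0.5455, -0.0383, 0.0902]
ee_rot: [[0.463, 0.886, -0.004], [0.887, -0.463, 0.001], [-0.001, -0.004, -1.0]]
force: [-0.5, 0.6, -0.4]
width: 0.0
grasp_force: 0.0
```

Emit:
servo_tool(rows=[[0,-0.1,0,0],[0,-0.1,0,0],[0,-0.08,0,0],[0,0,0,0],[0,0,0,0]])

```text
clock: 12.35
tcp_pos: [0.5371, -0.0334, 0.0928]
ee_rot: [[0.463, 0.887, 0.001], [0.887, -0.463, -0.0], [0.0, 0.001, -1.0]]
force: [-0.2, -0.4, 0.2]
width: -0.001
grasp_force: 0.1
```

Emit:
servo_tool(rows=[[0,-0.03,0,0],[0,-0.03,0,0],[0,0,0,0]])

```text
clock: 12.65
tcp_pos: [0.5356, -0.0326, 0.0927]
ee_rot: [[0.463, 0.887, 0.002], [0.887, -0.463, -0.0], [0.0, 0.002, -1.0]]
force: [4.4, -2.2, 1.2]
width: 0.001
grasp_force: 2.2
```

Run:
```python
from h import *
rel()
```

```text
t 12.65 toolx deg 62.44 axis in tool mm [-31.  -15.8  -0. ] z 0.0927 F tool [ 0.1  5.  -1.2]
```

Emit:
servo_tool(rows=[[0.03,-0.06,0,-1],[0.03,-0.06,0,-1],[0.03,-0.06,0,-1],[0.03,-0.06,0,-1],[0.03,-0.06,0,-1],[0.03,-0.06,0,-1],[0,0,0,0]])

```text
clock: 13.35
tcp_pos: [0.5231, -0.0215, 0.0923]
ee_rot: [[-0.001, 1.0, 0.0], [1.0, 0.001, 0.0], [0.0, 0.0, -1.0]]
force: [0.8, 0.3, 0.6]
width: 0.003
grasp_force: 0.2
```

Emit:
servo_tool(rows=[[0.03,-0.06,0,-1],[0.03,-0.06,0,-1],[0.03,-0.06,0,-1],[0.03,-0.06,0,-1],[0.03,-0.06,0,-1],[0,0,0,0]])

```text
clock: 13.95
tcp_pos: [0.5096, -0.0174, 0.0921]
ee_rot: [[-0.389, 0.921, -0.001], [0.921, 0.389, 0.0], [0.001, -0.001, -1.0]]
force: [0.1, -0.4, -0.0]
width: -0.001
grasp_force: 0.1
```

Run:
```python
from h import *
rel()
im=cams.snapshot("wrist");cv2.imwrite("pics/w4.png",im[:,:,::-1])
```

```text
t 13.95 toolx deg 112.87 axis in tool mm [-31.6 -15.9  -0. ] z 0.0921 F tool [-0.4 -0.1  0. ]
```

Emit:
servo_tool(rows=[[0.016,-0.03,0,-0.5],[0.016,-0.03,0,-0.5],[0.016,-0.03,0,-0.5],[0,0,0,0]])

```text
clock: 14.4
tcp_pos: [0.5065, -0.0171, 0.0922]
ee_rot: [[-0.494, 0.869, 0.0], [0.869, 0.494, 0.001], [0.0, 0.001, -1.0]]
force: [2.5, 1.4, 0.5]
width: 0.005
grasp_force: 1.6
```

Emit:
servo_tool(rows=[[0.016,-0.03,0,-0.5],[0,0,0,0]])

```text
clock: 14.6
tcp_pos: [0.5054, -0.0171, 0.0923]
ee_rot: [[-0.529, 0.849, 0.001], [0.849, 0.529, 0.001], [0.0, 0.001, -1.0]]
force: [4.3, 2.5, -0.4]
width: 0.004
grasp_force: 2.2
```

Emit:
servo_tool(rows=[[0.016,-0.03,0,-0.5],[0,0,0,0]])

```text
clock: 14.8
tcp_pos: [0.5043, -0.017, 0.0924]
ee_rot: [[-0.562, 0.827, 0.001], [0.827, 0.562, 0.001], [0.0, 0.002, -1.0]]
force: [5.4, 4.0, -2.3]
width: 0.0
grasp_force: 2.7
```

Emit:
servo_tool(rows=[[0.016,-0.03,0,-0.5],[0,0,0,0]])

```text
clock: 15.0
tcp_pos: [0.5031, -0.0171, 0.0924]
ee_rot: [[-0.595, 0.804, 0.002], [0.804, 0.595, 0.001], [0.0, 0.002, -1.0]]
force: [5.0, 3.9, -1.4]
width: -0.001
grasp_force: 2.9
```

Emit:
servo_tool(rows=[[0.012,-0.025,0,-0.4],[0,0,0,0]])

```text
clock: 15.2
tcp_pos: [0.5006, -0.0179, 0.092]
ee_rot: [[-0.62, 0.785, -0.001], [0.785, 0.62, -0.0], [0.001, -0.001, -1.0]]
force: [0.2, 0.8, -0.7]
width: -0.008
grasp_force: 0.0
```

The lever crossed the hump and the force dropped to zero. I'll retreat sideways, lift, move clear and check.

Emit:
servo_tool(rows=[[0,0.15,0,0],[0,0.25,0,0],[0,0,-0.4,0],[0,0,-0.8,0],[0,0,-0.8,0],[0,0,-0.8,0],[0,0,-0.7,0],[0,0,0,0],[0,0,0,0],[0,0,0,0]])

```text
clock: 16.2
tcp_pos: [0.5134, -0.0076, 0.2311]
ee_rot: [[-0.622, 0.783, -0.002], [0.783, 0.622, 0.0], [0.001, -0.001, -1.0]]
force: [0.3, 0.1, -0.0]
width: 0.002
grasp_force: 0.0
```

Run:
```python
from h import *
rel()
im=cams.snapshot("wrist")[:,:,::-1];c=cam("wrist")
a=proj(c,[.5072,-.0527,.107]).round(1)
x,y=(a-[100,75]).astype(int);x=max(x,0);y=max(y,0)
cv2.imwrite("pics/w5.png",cv2.resize(im[y:y+150,x:x+200],None,fx=4,fy=4,interpolation=cv2.INTER_CUBIC))
print(x,y)
for th in(116.4,134.4,152.4):
    t=np.radians(th);print(th,((proj(c,[.5072+.04*np.cos(t),-.0527+.04*np.sin(t),.107])-[x,y])*4).round())
print(((a-[x,y])*4))
```

```text
t 16.2 toolx deg 128.43 axis in tool mm [-31.4 -32.9  -0. ] z 0.2311 F tool [-0.1  0.3  0. ]
183 190
116.4 [441. 103.]
134.4 [374. 100.]
152.4 [309. 117.]
[402.8 302.4]
```

View pics/w5.png

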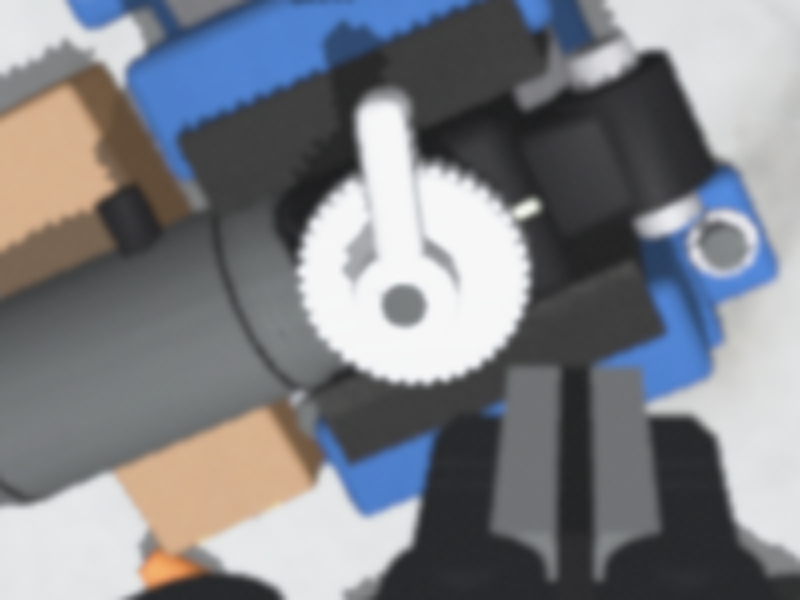

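The lever tip is at crop (383,95). Click 4 predicts (374,100), while clicks 3 and 5 predict (441,103) and (309,117), so the dial is resting in the fourth click with the arm clear.

```bash
python3 -c "
from rig import env
print(env.hand_in())"
```

```text
the job is handed in; nothing more can be done
None
```

I turned the dial clockwise to fully closed, held it there, backed it off four clicks, moved the arm clear and handed the job in; the last picture showed the lever at click four.

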